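Put the tapping adapters away by colour

TASK

Put the four tapping adapters away in the rack, each set down gently, not dropped, upright in the cup of the same colour as its ring with its foot right down on the cup's floor. The red one is still locked in the quick-change chuck: press the chuck's sprung sleeve down until the adapter pops up, let the sleeve go and draw the adapter out. Leave the plain steel collet standing where it is.

Things in the scene. Friction and masses are not known exactly. Their poses are not given: they have to be found in the camera images.
- adapter_red: Tapping adapter, red ring, 0.3 kg, shaped as the blue one; starts locked in the chuck's socket, its foot 63 mm above the bench, and cannot be drawn out while locked. Once unlocked it is pushed up 10 mm and stays standing loosely there (foot 73 mm, head's underside 108 mm above the bench, 25 mm of shank still in the socket); lift it straight up.
- adapter_blue: Tapping adapter, blue ring, 0.3 kg, standing on the bench. From its foot up: round steel shank, diameter 31 mm, 35 mm long, grooved near the foot; round head, diameter 40 mm, 35 to 51 mm above the foot, with coloured band and coloured top (grip here); gold fluted tap, diameter 12 mm, up to 71.5 mm. Origin: centre of the foot; z up along the axis to the tap. Round: any yaw will do.
- adapter_yellow: Tapping adapter, yellow ring, 0.3 kg, shaped as the blue one, standing on its foot on the bench.
- adapter_green: Tapping adapter, green ring, 0.3 kg, shaped as the blue one, standing on its foot on the bench.
- cup_red: Red storage cup, fixed: block 64 x 64 mm, 26 mm high, with one round pocket 50 mm across and 22 mm deep, open at the top. The four cups stand in a row, 85 mm apart, on a flat 4 mm thick steel carrier. Origin: centre of its underside, 4 mm above the bench; pocket floor 4 mm, rim 26 mm above the origin. y runs along the row, x across it.
- cup_blue: Blue storage cup, as the red one.
- cup_yellow: Yellow storage cup, as the red one.
- cup_green: Green storage cup, as the red one.
- chuck: Upright chuck in a 100 mm square blue block, fixed. Origin: block's underside, on the chuck's axis. Mouth 98 mm up (adapter's head rests on it). Round it a bright sprung sleeve: flat top flange 96 mm up, diameter 86 outer, 49 inner. Press flange straight down with fingertips astride the head or at one side: 6 N at first, 11 N at the 7 mm end of travel; unlocks by 5 mm; springs back.
- collet: Plain steel slotted collet, no coloured ring and no tap, 33 mm in diameter and 38 mm high, standing among the adapters on the bench. Not to be moved. Origin: centre of its underside.

How it is judged:
By the outcome, as a careful person would: the job done as asked, in the order asked, and still so for the second after the job is handed in, with the robot touching nothing.
It also fails if it takes over 109 s, if anything falls off the work surface, if the arm or the gripper's body presses on something with over 40 N, if the wrist force passes 120 N, or if a joint passes its speed limit or range.

ROBOT

A 6-joint arm with a two-finger parallel gripper is mounted at the origin on the work surface. World frame = base frame: x ahead of the robot, y to its left, z up, the work surface at z = 0. Lengths are in m, angles in rad, forces in N, time in s.
With the tool pointing down it reaches from about 0.35 to 0.925 m from the base axis. Payload 6.4 kg.
Tool frame: the origin (TCP) lies on the centre line of the jaws, within the pads' length; the fingertips stand 17 mm ahead of it and the grasp point (between the pads) lies 2 mm behind it; z points along the fingers, y is the line along which they close (so a half turn about z gives the same grasp; the last joint's range is limited). The gripper opens to 85 mm and grips with 20 to 120 N. Pads are 22 mm wide; open, the fingers measure 114 mm over their backs; the gripper's body (76 mm by 85 mm) begins 54 mm behind the grasp point. The pads swing forward as they close: fully open they stand 13 mm farther back than shut.
Start: joints at [0.975, 0.245, 1.558, -0, 1.339, -0.174], TCP at [0.266, 0.593, 0.248] pointing down, gripper open.
Joint ranges: [-3.13, 3.13], [-1.02, 2.26], [0.13, 2.54], [-0.95, 4.09], [0.21, 2.88], [-2.74, 2.74]. Speed limits (rad/s): [2.57, 2.57, 3.14, 3.14, 3.14, 3.14].

INTERFACE

Orientations are given as a unit quaternion [w, x, y, z].
In Python, from cell import * gives the robot as it stands.
- The arm moves only by the tool step_arm, never from a script. Its argument "plan" is a list of rows, each a list of 6 numbers: the shift along the tool's x, y, z in units of 30 mm (1.0 is 30 mm), then the turn, a rotation vector about the tool's x, y, z in units of 8 degrees (1.0 is 8 degrees). A call has exactly 5 rows; each row shifts and turns the commanded pose from where the row before left it, along the tool's axes as they then stand; what a row does not reach is not made up. A row lasts 1/10 s, in which the tool goes at most 50 mm and 8.59 degrees, less where a joint would pass 70% of its speed; a pose out of reach is approached as far as the arm can. A call is refused whole if a number of a shift passes 1 or a number of a turn 1, either way. A call with a gripper value outside its range is refused whole. "grip" is the finger opening in mm, from 0 to 85.4, set as the call begins (left out, the last holds). The fingers move at their own pace and stop on an object; "grip_force" is the grip in N (left out, the last holds). Time passes only in rows, so rows that do not move let the fingers close, or fill a call up. It gives the time, the measured TCP pose, the force, the opening and the grip force at its end, in the units of the state.
- get_obs(): the state, without advancing time (a new reading comes with each control period).
- read_camera(name): name is "side" or "top" or "wrist"; returns a dict with "frame" (384x512x3 uint8, red, green, blue), "camera_matrix" (3x3 intrinsics, pixels), "position" and "attitude" of the camera in the world. Camera axes: x right, y down, z forward; pixel columns grow to the right and rows downward; lengths in m; the calibration is good to about 2 mm. A picture is of the moment at which its call begins. There is no depth.
- finish_job(): hands the job in; it is judged then, once.
The state is a dict: "time_s": time; "joint_pos": joint angles; "joint_velocities": joint speeds; "effort": joint torques, N m; "ee_pos": TCP position; "tcp_rot": TCP orientation; "wrist_force": force on the tool from outside, world axes, zero at the start; "torque": the same for the moment, N m; "grip_width": finger opening in m; "grip_force": force on a finger pad.
Only numpy, scipy, OpenCV 4.12 (cv2) and the standard library are available. Lean on these libraries where they do the work, as an engineer would, in place of code of your own. Each camera call takes 0.05 s, during which the arm holds its last target. There are 200 camera calls.

## Working session

There is one attempt and no reset: what is moved stays moved. The work goes in short steps, Python scripts to look and compute and a tool call to move; the robot and the scene stay as the last step left them, time stands still between calls to the robot, and variables do not carry over. Pictures are saved under pics/ and viewed, at most 17 in all, crops included, and the job is handed in when it is done.

Besides the shell and the picture viewer there is one more tool, called after ">>>" in YAML: its name, and indented under it one key for each argument. step_arm: Moves the arm, as the interface text tells. Its arguments: {"type":"object","properties":{"plan":{"type":"array"},"grip":{"type":"number"},"grip_force":{"type":"number"}},"required":["plan"]}

```bash
ls; mkdir -p pics; python3 - <<'E'
from cell import *
import cv2,numpy as np
o=get_obs();print(o)
for n in("top","side"):
    c=read_camera(n);cv2.imwrite(f"pics/{n}0.png",c["frame"][:,:,::-1]);print(n,c["camera_matrix"],c["position"],c["attitude"])
    np.savez(f"pics/{n}0.npz",**{k:np.array(v) for k,v in c.items()})
E
```

```text
pics
{'time_s': 0.0, 'joint_pos': array([ 9.74929162e-01,  2.45843617e-01,  1.55902941e+00,  2.69914146e-06,
        1.33871227e+00, -1.74079196e-01]), 'joint_velocities': array([ 0.0001294 ,  0.00087594, -0.00108941,  0.00063271, -0.00073673,
        0.00164509]), 'effort': array([-1.01933361e-03, -4.29502130e+01, -3.26128435e+01, -1.93043129e-04,
        5.19250214e-03, -1.67714086e-05]), 'ee_pos': array([0.26578186, 0.59259157, 0.24715313]), 'tcp_rot': array([-3.75368761e-04,  2.09334362e-01,  9.77843613e-01, -9.22903447e-04]), 'wrist_force': array([-0.09798353, -0.75012862,  0.07968471]), 'torque': array([ 0.02287202,  0.02744008, -0.02432596]), 'grip_force': 0.0, 'grip_width': 0.08507564656405515}
top [[499.49041121   0.         256.05824419]
 [  0.         499.49041121 188.72673166]
 [  0.           0.           1.        ]] [0.28382126 0.00169788 1.31088109] [ 0.06738978 -0.69819821  0.71002993 -0.06193044]
side [[398.10160367   0.         255.87627527]
 [  0.         398.10160367 189.05669067]
 [  0.           0.           1.        ]] [-0.03347181 -0.5609807   0.5970581 ] [-0.43202366  0.8131394  -0.34536014  0.18134565]
```

View pics/top0.png

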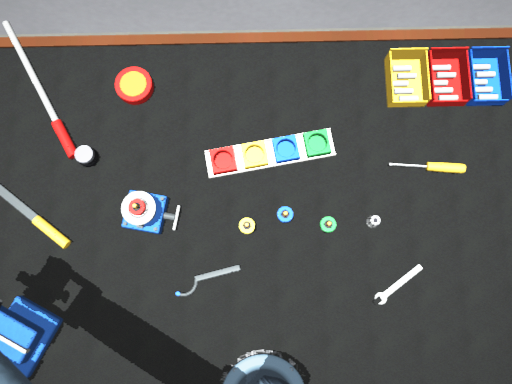

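View pics/side0.png

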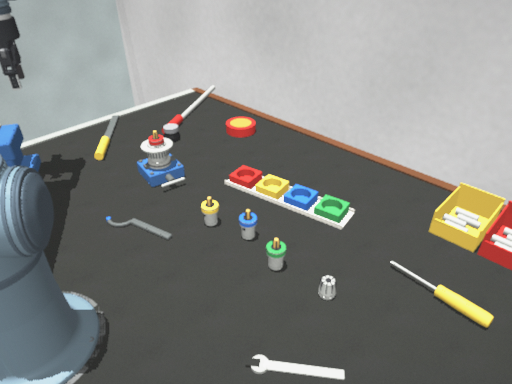

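The top view shows the chuck at about (137,208), cups at about (222–317, 158–143), adapters yellow (247,226), blue (285,214) and green (328,224), and the collet (373,221). The side view shows all of them too. I'll enlarge both.

```bash
python3 - <<'E'
import cv2,numpy as np
a=cv2.imread("pics/top0.png")[120:250,110:390];cv2.imwrite("pics/topc.png",cv2.resize(a,(784,364),interpolation=cv2.INTER_CUBIC))
a=cv2.imread("pics/side0.png")[120:310,130:360];cv2.imwrite("pics/sidec.png",cv2.resize(a,None,fx=3.1,fy=3.1,interpolation=cv2.INTER_CUBIC))
E
```

```text
(no output)
```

View pics/topc.png

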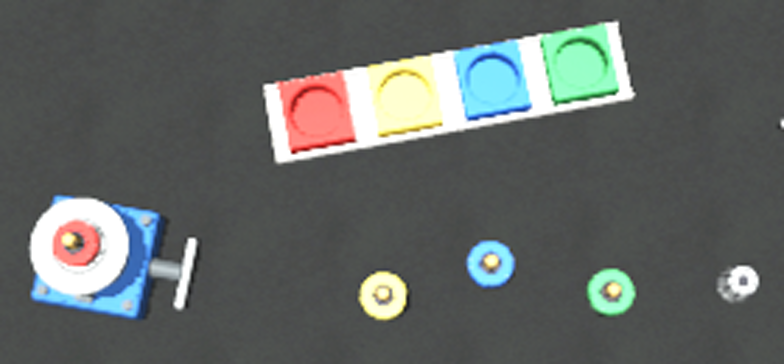

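View pics/sidec.png

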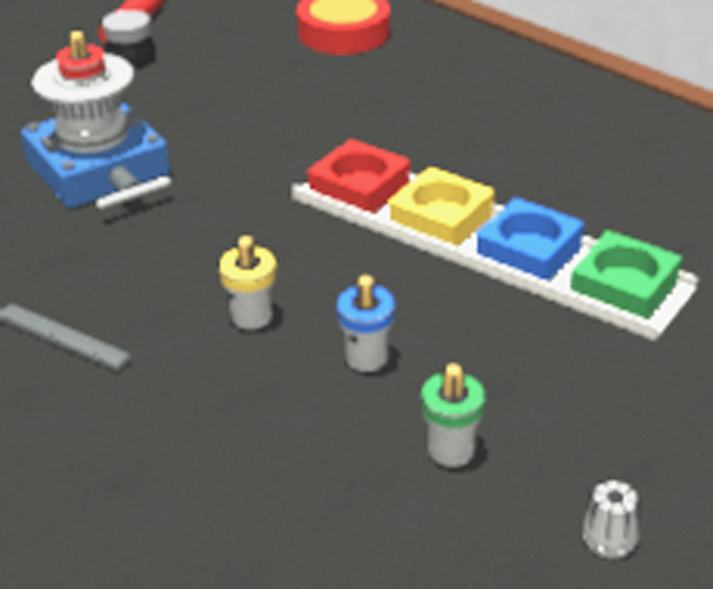

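```bash
cat > h.py <<'E'
import numpy as np
from scipy.spatial.transform import Rotation as R
def cam(f):
    c=np.load(f) if isinstance(f,str) else f
    q=np.array(c["attitude"]);return np.array(c["camera_matrix"]),np.array(c["position"]),R.from_quat(q[[1,2,3,0]]).as_matrix()
def ray(c,uv):
    K,p,A=c;d=A@np.linalg.inv(K)@[uv[0],uv[1],1];return p,d/np.linalg.norm(d)
def tri(obs):
    M=np.zeros((3,3));b=np.zeros(3)
    rs=[ray(c,uv) for c,uv in obs]
    for p,d in rs:
        P=np.eye(3)-np.outer(d,d);M+=P;b+=P@p
    X=np.linalg.solve(M,b);return X,[np.linalg.norm((np.eye(3)-np.outer(d,d))@(X-p)) for p,d in rs]
def onz(c,uv,z):
    p,d=ray(c,uv);return p+d*(z-p[2])/d[2]
def proj(c,X):
    K,p,A=c;v=K@A.T@(np.asarray(X)-p);return v[:2]/v[2]
E
cat > m.py <<'E'
from h import *
T=cam("pics/top0.npz");S=cam("pics/side0.npz")
t=lambda u,v:((u+.5)/2.8+110-.5,(v+.5)/2.8+120-.5)
s=lambda u,v:((u+.5)/3.1+130-.5,(v+.5)/3.1+120-.5)
P=dict(yellow=((383,296),(248,267),.051),blue=((491,264),(366,306),.051),green=((611,292),(453,394),.051),red=((76,242),(81,61),.114),flange=((80,246),(83,77),.096),
 cred=((317,112),(358,171),.03),cyel=((404,98),(441,198),.03),cblu=((493,79),(530,232),.03),cgrn=((580,64),(627,264),.03),collet=((743,281),(615,496),.038))
for k,(a,b,z) in P.items():
    X,r=tri([(T,t(*a)),(S,s(*b))]);print(k,X.round(4),"res",round(r[0]*1e3,1),"topz",onz(T,t(*a),z)[:2].round(4),"sidez",onz(S,s(*b),z)[:2].round(4))
E
python3 m.py
```

```text
yellow [0.4243 0.0352 0.0465] res 0.6 topz [0.4233 0.0354] sidez [0.4211 0.0301]
blue [ 0.4514 -0.0633  0.0479] res 0.2 topz [ 0.4508 -0.063 ] sidez [ 0.4489 -0.0662]
green [ 0.4238 -0.171   0.0498] res 0.3 topz [ 0.4234 -0.1706] sidez [ 0.4231 -0.172 ]
red [0.4682 0.3007 0.109 ] res 0.4 topz [0.4678 0.2992] sidez [0.4626 0.292 ]
flange [0.4672 0.3007 0.0937] res 0.1 topz [0.467  0.3001] sidez [0.4649 0.2968]
cred [0.6016 0.0966 0.0247] res 0.4 topz [0.6006 0.096 ] sidez [0.5953 0.0908]
cyel [0.6143 0.0129 0.0281] res 1.4 topz [0.6127 0.0138] sidez [0.6134 0.0104]
cblu [ 0.6308 -0.0709  0.0258] res 0.1 topz [ 0.6297 -0.0706] sidez [ 0.626  -0.0745]
cgrn [ 0.644  -0.1544  0.029 ] res 1.3 topz [ 0.6428 -0.1533] sidez [ 0.644  -0.1558]
collet [ 0.4332 -0.2935  0.0385] res 0.6 topz [ 0.4329 -0.2932] sidez [ 0.4341 -0.2936]
```

Heights agree with the text to within about 4 mm, and the cup spacing is about 85 mm. Next I square the tool to the world and go over the chuck.

>>> step_arm:
  plan:
    - [0,0,0,0,0,-0.6]
    - [0,0,0,0,0,-0.6]
    - [0,0,0,0,0,-0.6]
    - [0,0,0,0,0,-0.6]
    - [0,0,0,0,0,-0.6]
  grip: 57

```text
time_s: 0.6
ee_pos: [0.2659, 0.5928, 0.2476]
tcp_rot: [-0.0, -0.0, 1.0, -0.0]
wrist_force: [-0.3, 0.3, -0.6]
grip_width: 0.0571
grip_force: 0.0
```

>>> step_arm:
  plan:
    - [-0.67,-0.97,0.1,0,0,0]
    - [-0.67,-0.97,0.1,0,0,0]
    - [-0.67,-0.97,0.1,0,0,0]
    - [-0.67,-0.97,0.1,0,0,0]
    - [-0.67,-0.97,0.1,0,0,0]

```text
time_s: 1.1
ee_pos: [0.3666, 0.4459, 0.2327]
tcp_rot: [-0.0, 0.001, 1.0, -0.0]
wrist_force: [0.5, 0.3, -0.0]
grip_width: 0.0568
grip_force: 0.0
```

>>> step_arm:
  plan:
    - [-0.67,-0.97,0.1,0,0,0]
    - [-0.67,-0.97,0.1,0,0,0]
    - [-0.67,-0.97,0.1,0,0,0]
    - [-0.67,-0.97,0.1,0,0,0]
    - [-0.67,-0.97,0.1,0,0,0]

```text
time_s: 1.6
ee_pos: [0.4666, 0.3001, 0.2178]
tcp_rot: [-0.0, 0.001, 1.0, -0.0]
wrist_force: [-0.3, -0.4, -0.2]
grip_width: 0.0569
grip_force: 0.0
```

>>> step_arm:
  plan:
    - [0,0,0,0,0,0]
    - [0,0,0,0,0,0]
    - [0,0,0,0,0,0]
    - [0,0,0,0,0,0]
    - [0,0,0,0,0,0]

```text
time_s: 2.1
ee_pos: [0.4657, 0.3022, 0.2183]
tcp_rot: [0.0, 0.001, 1.0, 0.0]
wrist_force: [-0.2, 0.1, -0.0]
grip_width: 0.0569
grip_force: 0.0
```

```bash
cat > snap.py <<'E'
import sys,cv2,numpy as np
from cell import *
name,cm=sys.argv[1:3]
c=read_camera(cm);cv2.imwrite(f"pics/{name}.png",c["frame"][:,:,::-1]);np.savez(f"pics/{name}.npz",**{k:np.array(v) for k,v in c.items()})
o=get_obs();print(o["time_s"],o["ee_pos"].round(4),o["tcp_rot"].round(4),o["wrist_force"].round(2),o["grip_width"])
E
python3 snap.py w1 wrist
```

```text
2.15 [0.4658 0.3021 0.2184] [0.e+00 8.e-04 1.e+00 0.e+00] [0.12 0.1  0.83] 0.057027559309593454
```

View pics/w1.png

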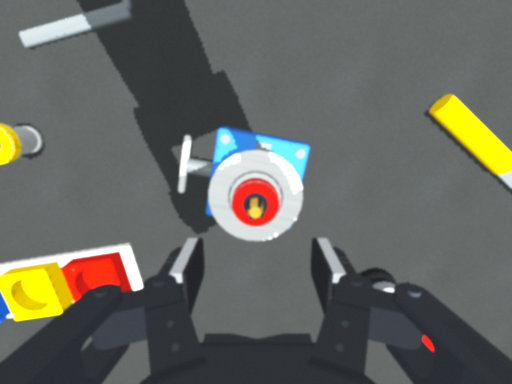

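The wrist view shows the flange centred near (256,196), the red head near (256,202), both fingers and part of the rack. I'll compute the position.

```bash
python3 - <<'E'
from h import *
T=cam("pics/top0.npz");S=cam("pics/side0.npz");W=cam("pics/w1.npz")
t=lambda u,v:((u+.5)/2.8+110-.5,(v+.5)/2.8+120-.5)
s=lambda u,v:((u+.5)/3.1+130-.5,(v+.5)/3.1+120-.5)
print(W[1],W[2].round(3),W[0][0,0])
print("fl",tri([(T,t(80,246)),(S,s(83,77)),(W,(256,196))]),tri([(T,t(80,246)),(W,(256,196))]),onz(W,(256,196),.096))
print("rd",tri([(T,t(76,242)),(S,s(81,61)),(W,(256,202))]),onz(W,(256,202),.114))
E
```

```text
[0.39189212 0.30219971 0.34418135] [[ 0.001  0.957  0.288]
 [ 1.    -0.002  0.   ]
 [ 0.001  0.288 -0.957]] 288.5777990317809
fl (array([0.46739583, 0.30106156, 0.09342593]), [np.float64(0.00035659658397063475), np.float64(9.650411479990543e-05), np.float64(0.00029387849525833317)]) (array([0.46777969, 0.3012283 , 0.0917681 ]), [np.float64(0.0002204367633256216), np.float64(0.00022043676332567246)]) [0.46670322 0.30135311 0.096     ]
rd (array([0.4683108 , 0.30108198, 0.10864926]), [np.float64(0.0006175215067029051), np.float64(0.0003708508193536624), np.float64(0.0003036170024772332)]) [0.46653095 0.30140119 0.114     ]
```

>>> step_arm:
  plan:
    - [-0.04,-0.035,0.6,0,0,0]
    - [0,0,0.7,0,0,0]
    - [0,0,0.7,0,0,0]
    - [0,0,0.7,0,0,0]
    - [0,0,0.6,0,0,0]

```text
time_s: 2.65
ee_pos: [0.4669, 0.3007, 0.1182]
tcp_rot: [-0.0, 0.001, 1.0, -0.0]
wrist_force: [-0.6, -1.0, -0.1]
grip_width: 0.0569
grip_force: 0.0
```

>>> step_arm:
  plan:
    - [0,0,0.05,0,0,0]
    - [0,0,0.05,0,0,0]
    - [0,0,0.05,0,0,0]
    - [0,0,0.05,0,0,0]
    - [0,0,0,0,0,0]

```text
time_s: 3.15
ee_pos: [0.4678, 0.3006, 0.1139]
tcp_rot: [0.001, 0.001, 1.0, 0.0]
wrist_force: [0.7, 0.1, 0.4]
grip_width: 0.0566
grip_force: 0.0
```

```bash
python3 snap.py w2 wrist
```

```text
3.2 [0.4677 0.3005 0.1138] [4.0e-04 1.4e-03 1.0e+00 2.0e-04] [-0.41 -0.66  0.79] 0.05676362291975659
```

View pics/w2.png

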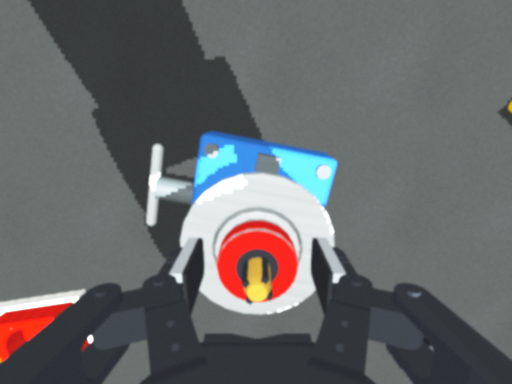

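The fingertips stand astride the red head, above the flange and well centred (head at 258,258, fingers at about 200 and 315). Next I press, in small steps.

>>> step_arm:
  plan:
    - [0,0,0.05,0,0,0]
    - [0,0,0.05,0,0,0]
    - [0,0,0.05,0,0,0]
    - [0,0,0.05,0,0,0]
    - [0,0,0,0,0,0]

```text
time_s: 3.7
ee_pos: [0.4675, 0.3004, 0.108]
tcp_rot: [-0.0, 0.001, 1.0, -0.0]
wrist_force: [-3.4, -1.5, 5.5]
grip_width: 0.0572
grip_force: 3.1
```

>>> step_arm:
  plan:
    - [0,0,0.05,0,0,0]
    - [0,0,0.05,0,0,0]
    - [0,0,0.04,0,0,0]
    - [0,0,0,0,0,0]
    - [0,0,0,0,0,0]

```text
time_s: 4.2
ee_pos: [0.4675, 0.3004, 0.1042]
tcp_rot: [-0.0, 0.001, 1.0, -0.0]
wrist_force: [-3.3, -1.7, 8.5]
grip_width: 0.0572
grip_force: 4.3
```

>>> step_arm:
  plan:
    - [0,0,0.04,0,0,0]
    - [0,0,0.04,0,0,0]
    - [0,0,0,0,0,0]
    - [0,0,0,0,0,0]
    - [0,0,0,0,0,0]

```text
time_s: 4.7
ee_pos: [0.4675, 0.3004, 0.102]
tcp_rot: [-0.0, 0.001, 1.0, -0.0]
wrist_force: [-5.6, -2.3, 10.6]
grip_width: 0.0567
grip_force: 5.1
```

```bash
python3 snap.py s2 side; python3 - <<'E'
import cv2
a=cv2.imread("pics/s2.png")[90:200,100:220];cv2.imwrite("pics/s2c.png",cv2.resize(a,None,fx=5,fy=5,interpolation=cv2.INTER_CUBIC))
E
```

```text
4.75 [0.4675 0.3004 0.102 ] [-4.0e-04  1.3e-03  1.0e+00 -2.0e-04] [-4.97 -2.35  9.69] 0.05713979070115541
```

View pics/s2c.png

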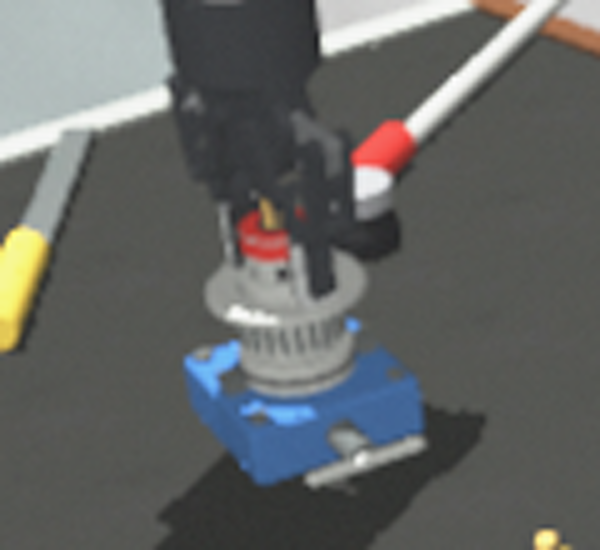

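It has popped: the shank shows below the red ring (crop ~265,265). I rise to head height, clear of the flange, and grip.

>>> step_arm:
  plan:
    - [0,0,-0.1,0,0,0]
    - [0,0,-0.15,0,0,0]
    - [0,0,-0.15,0,0,0]
    - [0,0,-0.15,0,0,0]
    - [0,0,0,0,0,0]

```text
time_s: 5.25
ee_pos: [0.4678, 0.3005, 0.1177]
tcp_rot: [0.0, 0.001, 1.0, 0.0]
wrist_force: [0.6, -0.6, 1.1]
grip_width: 0.057
grip_force: 0.0
```

>>> step_arm:
  plan:
    - [0,0,0,0,0,0]
    - [0,0,0,0,0,0]
    - [0,0,0,0,0,0]
    - [0,0,0,0,0,0]
    - [0,0,0,0,0,0]
  grip: 30
  grip_force: 30

```text
time_s: 5.75
ee_pos: [0.4674, 0.3004, 0.1171]
tcp_rot: [-0.0, 0.001, 1.0, 0.0]
wrist_force: [-1.2, 0.1, 1.3]
grip_width: 0.039
grip_force: 30.1
```

>>> step_arm:
  plan:
    - [0,0,-0.1,0,0,0]
    - [0,0,-0.2,0,0,0]
    - [0,0,-0.3,0,0,0]
    - [0,0,-0.3,0,0,0]
    - [0,0,-0.3,0,0,0]

```text
time_s: 6.25
ee_pos: [0.4675, 0.3004, 0.1542]
tcp_rot: [0.0, 0.001, 1.0, 0.0]
wrist_force: [-1.1, -0.0, -3.1]
grip_width: 0.0388
grip_force: 30.6
```

>>> step_arm:
  plan:
    - [0,0,-0.5,0,0,0]
    - [0,0,-0.4,0,0,0]
    - [0,0,-0.2,0,0,0]
    - [0,0,0,0,0,0]
    - [0,0,0,0,0,0]

```text
time_s: 6.75
ee_pos: [0.4672, 0.3003, 0.186]
tcp_rot: [-0.0, 0.001, 1.0, -0.0]
wrist_force: [-0.3, -0.0, -2.9]
grip_width: 0.0391
grip_force: 30.6
```

```bash
python3 snap.py w3 wrist;python3 snap.py s3 side; python3 - <<'E'
import cv2,numpy as np
a=cv2.imread("pics/s3.png")[70:200,90:230];a=cv2.resize(a,(414,384),interpolation=cv2.INTER_CUBIC)
b=cv2.imread("pics/w3.png")[:,:370];cv2.imwrite("pics/c3.png",np.hstack([a,b]))
E
```

```text
6.8 [0.467  0.3002 0.1855] [-6.0e-04  1.5e-03  1.0e+00 -2.0e-04] [-0.35 -0.48 -3.53] 0.0388617386605412
6.85 [0.4669 0.3002 0.1853] [-8.0e-04  1.4e-03  1.0e+00 -3.0e-04] [ 0.81  0.5  -2.9 ] 0.038772373429746564
```

View pics/c3.png

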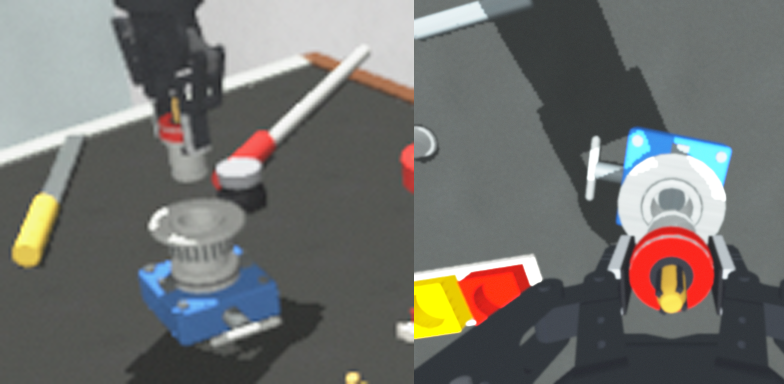

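The red adapter hangs upright in the grip, the sleeve has sprung back and the socket is empty. I carry it over the red cup.

>>> step_arm:
  plan:
    - [-0.25,-0.38,0,0,0,0]
    - [-0.5,-0.77,0,0,0,0]
    - [-0.6,-0.9,0,0,0,0]
    - [-0.6,-0.9,0,0,0,0]
    - [-0.6,-0.9,0,0,0,0]

```text
time_s: 7.35
ee_pos: [0.5443, 0.1827, 0.1857]
tcp_rot: [-0.0, 0.002, 1.0, -0.0]
wrist_force: [-0.3, -0.3, -2.4]
grip_width: 0.0389
grip_force: 30.8
```

>>> step_arm:
  plan:
    - [-0.6,-0.9,0,0,0,0]
    - [-0.6,-0.9,0,0,0,0]
    - [-0.45,-0.7,0,0,0,0]
    - [-0.23,-0.4,0,0,0,0]
    - [0,0,0,0,0,0]

```text
time_s: 7.85
ee_pos: [0.6003, 0.0957, 0.1858]
tcp_rot: [-0.0, 0.003, 1.0, -0.0]
wrist_force: [0.1, 0.5, -2.8]
grip_width: 0.0391
grip_force: 30.8
```

```bash
python3 snap.py w4 wrist;python3 snap.py s4 side; python3 snap.py t4 top; python3 - <<'E'
import cv2,numpy as np
a=cv2.imread("pics/s4.png")[90:260,190:400];a=cv2.resize(a,(420,384),interpolation=cv2.INTER_CUBIC)
b=cv2.imread("pics/w4.png")[:,:380];cv2.imwrite("pics/c4.png",np.hstack([a,b]))
E
```

```text
7.9 [0.5996 0.097  0.1858] [-5.0e-04  2.1e-03  1.0e+00  2.0e-04] [ 0.3   0.51 -2.64] 0.03888918192328106
7.95 [0.5993 0.0978 0.1858] [-6.0e-04  1.5e-03  1.0e+00  2.0e-04] [-0.47  0.37 -1.69] 0.03895399727789804
8.0 [0.5991 0.0982 0.1858] [-5.0e-04  1.1e-03  1.0e+00  2.0e-04] [-0.44  0.35 -2.75] 0.03896646944093565
```

View pics/c4.png

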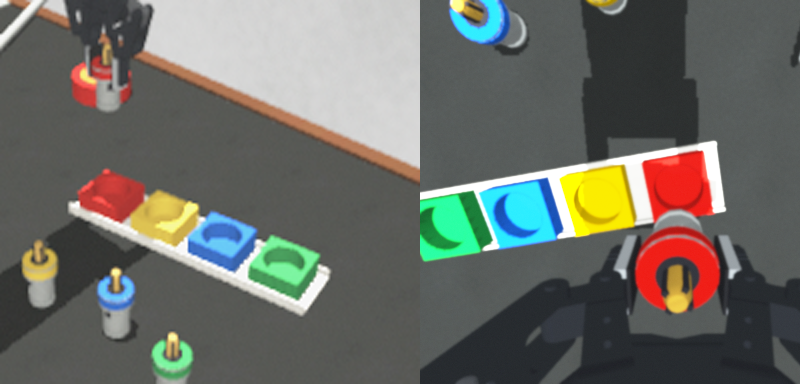

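The wrist view shows the cup tops: red centre near (258,183), yellow (179,199), blue (99,213). I'll check these against the map.

```bash
python3 - <<'E'
from h import *
W=cam("pics/w4.npz")
for uv in((258,183),(179,199),(99,213)): print(onz(W,uv,.03).round(4))
t=lambda u,v:((u+.5)/2.8+110-.5,(v+.5)/2.8+120-.5)
T=cam("pics/top0.npz")
print(tri([(T,t(317,112)),(W,(258,183))])[0],tri([(T,t(404,98)),(W,(179,199))])[0])
for X in((.6002,.0972,.03),(.6144,.0134,.03),(.6286,-.0704,.03)):print(proj(W,X))
E
```

```text
[0.5976 0.0967 0.03  ]
[0.614  0.0159 0.03  ]
[ 0.6288 -0.0684  0.03  ]
[0.60256197 0.09684866 0.01626102] [0.6151477  0.0139955  0.02370245]
[258.4932015  185.45996029]
[176.61302545 199.3532065 ]
[ 97.01265978 212.85961955]
```

>>> step_arm:
  plan:
    - [0,-0.03,0.7,0,0,0]
    - [0,0,0.8,0,0,0]
    - [0,0,0.8,0,0,0]
    - [0,0,0.7,0,0,0]
    - [0,0,0.5,0,0,0]

```text
time_s: 8.5
ee_pos: [0.5984, 0.0979, 0.0795]
tcp_rot: [-0.001, 0.001, 1.0, 0.0]
wrist_force: [0.0, -0.4, -2.9]
grip_width: 0.039
grip_force: 30.8
```

>>> step_arm:
  plan:
    - [0,0,0.2,0,0,0]
    - [0,0,0.2,0,0,0]
    - [0,0,0.15,0,0,0]
    - [0,0,0.1,0,0,0]
    - [0,0,0,0,0,0]

```text
time_s: 9.0
ee_pos: [0.5999, 0.0966, 0.0618]
tcp_rot: [0.0, 0.001, 1.0, -0.0]
wrist_force: [-0.0, 0.5, -2.5]
grip_width: 0.0392
grip_force: 30.8
```

>>> step_arm:
  plan:
    - [0,0,0.03,0,0,0]
    - [0,0,0.03,0,0,0]
    - [0,0,0.03,0,0,0]
    - [0,0,0.03,0,0,0]
    - [0,0,0,0,0,0]

```text
time_s: 9.5
ee_pos: [0.5997, 0.0966, 0.058]
tcp_rot: [-0.0, 0.001, 1.0, 0.0]
wrist_force: [0.1, -0.8, -3.0]
grip_width: 0.039
grip_force: 30.8
```

>>> step_arm:
  plan:
    - [0,0,0.04,0,0,0]
    - [0,0,0.04,0,0,0]
    - [0,0,0.04,0,0,0]
    - [0,0,0.03,0,0,0]
    - [0,0,0,0,0,0]

```text
time_s: 10.0
ee_pos: [0.5996, 0.0966, 0.0534]
tcp_rot: [-0.0, 0.001, 1.0, -0.0]
wrist_force: [0.1, -0.3, -3.1]
grip_width: 0.0388
grip_force: 30.8
```

>>> step_arm:
  plan:
    - [0,0,0.02,0,0,0]
    - [0,0,0.02,0,0,0]
    - [0,0,0,0,0,0]
    - [0,0,0,0,0,0]
    - [0,0,0,0,0,0]

```text
time_s: 10.5
ee_pos: [0.5998, 0.0966, 0.0524]
tcp_rot: [0.0, 0.001, 1.0, -0.0]
wrist_force: [0.7, 0.4, -3.4]
grip_width: 0.0387
grip_force: 30.8
```

>>> step_arm:
  plan:
    - [0,0,0.02,0,0,0]
    - [0,0,0,0,0,0]
    - [0,0,0,0,0,0]
    - [0,0,0,0,0,0]
    - [0,0,0,0,0,0]

```text
time_s: 11.0
ee_pos: [0.6, 0.0966, 0.0522]
tcp_rot: [0.0, 0.001, 1.0, -0.0]
wrist_force: [-2.2, -0.2, 1.9]
grip_width: 0.0387
grip_force: 31.0
```

Contact at the predicted height (0.052). I open, rise and go over yellow.

>>> step_arm:
  plan:
    - [0,0,0,0,0,0]
    - [0,0,0,0,0,0]
    - [0,0,0,0,0,0]
    - [0,0,0,0,0,0]
    - [0,0,0,0,0,0]
  grip: 56

```text
time_s: 11.5
ee_pos: [0.5998, 0.0966, 0.0518]
tcp_rot: [0.0, 0.001, 1.0, -0.0]
wrist_force: [0.3, -0.2, -0.4]
grip_width: 0.056
grip_force: 0.0
```

>>> step_arm:
  plan:
    - [0,0,-0.2,0,0,0]
    - [0,0,-0.5,0,0,0]
    - [0,0,-0.8,0,0,0]
    - [0,0,-0.8,0,0,0]
    - [0,0,-0.7,0,0,0]

```text
time_s: 12.0
ee_pos: [0.6004, 0.0966, 0.1446]
tcp_rot: [0.001, 0.001, 1.0, -0.0]
wrist_force: [-0.4, 0.2, 0.3]
grip_width: 0.0558
grip_force: 0.0
```

>>> step_arm:
  plan:
    - [0.5,-0.2,0,0,0,0]
    - [0.7,-0.25,0,0,0,0]
    - [0.7,-0.25,0,0,0,0]
    - [0.7,-0.25,0,0,0,0]
    - [0.7,-0.25,0,0,0,0]

```text
time_s: 12.5
ee_pos: [0.5003, 0.0606, 0.1432]
tcp_rot: [0.001, 0.001, 1.0, -0.0]
wrist_force: [1.2, 0.7, 0.6]
grip_width: 0.0558
grip_force: 0.0
```

>>> step_arm:
  plan:
    - [0.7,-0.25,0,0,0,0]
    - [0.7,-0.25,0,0,0,0]
    - [0.7,-0.2,0,0,0,0]
    - [0.48,-0.15,0,0,0,0]
    - [0,0,0,0,0,0]

```text
time_s: 13.0
ee_pos: [0.4224, 0.0354, 0.1426]
tcp_rot: [0.001, 0.002, 1.0, -0.0]
wrist_force: [-0.0, 0.8, -0.0]
grip_width: 0.0556
grip_force: 0.0
```

```bash
python3 snap.py w5 wrist;python3 snap.py s5 side; python3 snap.py t5 top; python3 - <<'E'
import cv2,numpy as np
a=cv2.imread("pics/s5.png")[130:300,180:400];a=cv2.resize(a,(398,307),interpolation=cv2.INTER_CUBIC)
b=cv2.imread("pics/w5.png")[:307,:400];cv2.imwrite("pics/c5.png",np.hstack([a,b]))
E
```

```text
13.05 [0.4235 0.0355 0.1429] [ 1.2e-03  1.8e-03  1.0e+00 -2.0e-04] [ 0.12 -0.28  0.13] 0.05632682489477149
13.1 [0.424  0.0355 0.1429] [ 1.2e-03  1.6e-03  1.0e+00 -2.0e-04] [ 0.18 -0.64 -0.51] 0.05626882434126554
13.15 [0.4242 0.0356 0.1428] [ 1.1e-03  1.5e-03  1.0e+00 -2.0e-04] [-0.31 -0.85  0.33] 0.05615493479450045
```

View pics/c5.png

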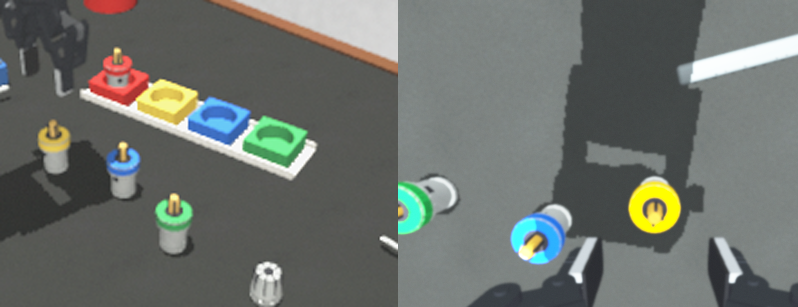

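Red stands upright in its cup. In the wrist frame the yellow head is at (257,207) and the blue at (140,239).

```bash
python3 - <<'E'
from h import *
W=cam("pics/w5.npz");T=cam("pics/top0.npz")
t=lambda u,v:((u+.5)/2.8+110-.5,(v+.5)/2.8+120-.5)
for uv,tt in(((257,207),(383,296)),((140,239),(491,264))): print(onz(W,uv,.051).round(4),tri([(T,t(*tt)),(W,uv)]))
E
```

```text
[0.4234 0.0354 0.051 ] (array([0.42326893, 0.0353872 , 0.05131565]), [np.float64(1.8203363986227184e-05), np.float64(1.8203363986261645e-05)])
[ 0.4509 -0.0611  0.051 ] (array([ 0.45160625, -0.06268805,  0.04836973]), [np.float64(0.0006449499388361642), np.float64(0.0006449499388361539)])
```

>>> step_arm:
  plan:
    - [0.03,0,0.5,0,0,0]
    - [0,0,0.8,0,0,0]
    - [0,0,0.8,0,0,0]
    - [0,0,0.8,0,0,0]
    - [0,0,0.37,0,0,0]

```text
time_s: 13.65
ee_pos: [0.4218, 0.036, 0.042]
tcp_rot: [-0.001, 0.001, 1.0, 0.0]
wrist_force: [-0.6, -0.2, -0.8]
grip_width: 0.056
grip_force: 0.0
```

>>> step_arm:
  plan:
    - [0,0,0,0,0,0]
    - [0,0,0,0,0,0]
    - [0,0,0,0,0,0]
    - [0,0,0,0,0,0]
    - [0,0,0,0,0,0]

```text
time_s: 14.15
ee_pos: [0.4229, 0.0355, 0.0444]
tcp_rot: [0.001, 0.001, 1.0, -0.0]
wrist_force: [0.1, -0.2, -0.3]
grip_width: 0.056
grip_force: 0.0
```

>>> step_arm:
  plan:
    - [0,0,0,0,0,0]
    - [0,0,0,0,0,0]
    - [0,0,0,0,0,0]
    - [0,0,0,0,0,0]
    - [0,0,0,0,0,0]
  grip: 30

```text
time_s: 14.65
ee_pos: [0.4228, 0.0355, 0.0442]
tcp_rot: [0.0, 0.001, 1.0, -0.0]
wrist_force: [-0.5, 0.4, 6.1]
grip_width: 0.0388
grip_force: 29.9
```

>>> step_arm:
  plan:
    - [0,0,-0.2,0,0,0]
    - [0,0,-0.6,0,0,0]
    - [0,0,-0.9,0,0,0]
    - [0,0,-0.9,0,0,0]
    - [0,0,-0.7,0,0,0]

```text
time_s: 15.15
ee_pos: [0.4219, 0.0357, 0.1436]
tcp_rot: [-0.0, 0.001, 1.0, 0.0]
wrist_force: [0.9, -0.3, -2.9]
grip_width: 0.0391
grip_force: 30.9
```

>>> step_arm:
  plan:
    - [-0.4,0,0,0,0,0]
    - [-0.7,-0.1,0,0,0,0]
    - [-0.8,-0.1,0,0,0,0]
    - [-0.8,-0.1,0,0,0,0]
    - [-0.8,-0.1,0,0,0,0]

```text
time_s: 15.65
ee_pos: [0.5273, 0.0234, 0.1418]
tcp_rot: [-0.001, 0.001, 1.0, 0.0]
wrist_force: [-0.2, -0.4, -2.3]
grip_width: 0.0389
grip_force: 31.0
```

>>> step_arm:
  plan:
    - [-0.8,-0.1,0,0,0,0]
    - [-0.8,-0.1,0,0,0,0]
    - [-0.7,-0.1,0,0,0,0]
    - [-0.4,-0.02,0,0,0,0]
    - [-0.18,0,0,0,0,0]

```text
time_s: 16.15
ee_pos: [0.6137, 0.0134, 0.1418]
tcp_rot: [-0.001, 0.002, 1.0, 0.0]
wrist_force: [0.4, -0.7, -2.3]
grip_width: 0.0387
grip_force: 31.0
```

>>> step_arm:
  plan:
    - [0,0,0.4,0,0,0]
    - [0,0,0.6,0,0,0]
    - [0,0,0.6,0,0,0]
    - [0,0,0.4,0,0,0]
    - [0,0,0,0,0,0]

```text
time_s: 16.65
ee_pos: [0.611, 0.0139, 0.0797]
tcp_rot: [-0.003, 0.001, 1.0, 0.0]
wrist_force: [0.1, 0.8, -2.4]
grip_width: 0.0384
grip_force: 30.9
```

```bash
python3 snap.py w6 wrist
```

```text
16.7 [0.6122 0.0137 0.0813] [-1.5e-03  1.4e-03  1.0e+00  2.0e-04] [ 0.29  0.24 -1.65] 0.03915235767267186
```

View pics/w6.png

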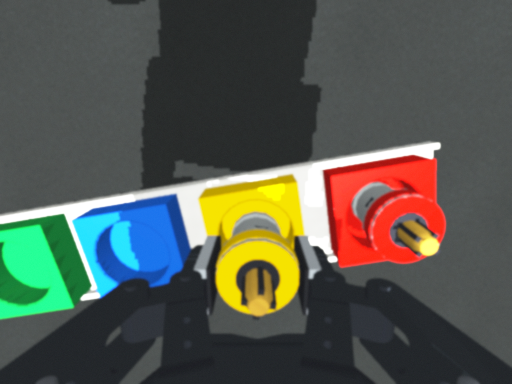

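The yellow shank is centred over its pocket (~255,215), and red stands cleanly in its cup. I lower it.

>>> step_arm:
  plan:
    - [0,0,0.2,0,0,0]
    - [0,0,0.3,0,0,0]
    - [0,0,0.2,0,0,0]
    - [0,0,0.1,0,0,0]
    - [0,0,0,0,0,0]

```text
time_s: 17.2
ee_pos: [0.6132, 0.0135, 0.058]
tcp_rot: [-0.001, 0.001, 1.0, 0.0]
wrist_force: [-0.2, 0.5, -3.1]
grip_width: 0.0388
grip_force: 30.9
```

>>> step_arm:
  plan:
    - [0,0,0.05,0,0,0]
    - [0,0,0.05,0,0,0]
    - [0,0,0.03,0,0,0]
    - [0,0,0,0,0,0]
    - [0,0,0,0,0,0]

```text
time_s: 17.7
ee_pos: [0.6137, 0.0135, 0.0549]
tcp_rot: [0.0, 0.001, 1.0, -0.0]
wrist_force: [0.0, 0.1, -2.4]
grip_width: 0.0388
grip_force: 30.9
```

>>> step_arm:
  plan:
    - [0,0,0.03,0,0,0]
    - [0,0,0.03,0,0,0]
    - [0,0,0.01,0,0,0]
    - [0,0,0,0,0,0]
    - [0,0,0,0,0,0]

```text
time_s: 18.2
ee_pos: [0.6136, 0.0135, 0.0527]
tcp_rot: [-0.0, 0.001, 1.0, -0.0]
wrist_force: [-0.0, 0.2, -2.6]
grip_width: 0.0388
grip_force: 30.9
```

>>> step_arm:
  plan:
    - [0,0,0.02,0,0,0]
    - [0,0,0,0,0,0]
    - [0,0,0,0,0,0]
    - [0,0,0,0,0,0]
    - [0,0,0,0,0,0]

```text
time_s: 18.7
ee_pos: [0.6138, 0.0135, 0.0524]
tcp_rot: [0.0, 0.001, 1.0, -0.0]
wrist_force: [0.1, -0.1, -0.7]
grip_width: 0.0387
grip_force: 31.1
```

>>> step_arm:
  plan:
    - [0,0,0.015,0,0,0]
    - [0,0,0,0,0,0]
    - [0,0,0,0,0,0]
    - [0,0,0,0,0,0]
    - [0,0,0,0,0,0]

```text
time_s: 19.2
ee_pos: [0.6141, 0.0135, 0.0523]
tcp_rot: [0.0, 0.001, 1.0, -0.0]
wrist_force: [-1.0, 0.2, 5.8]
grip_width: 0.0388
grip_force: 31.6
```

>>> step_arm:
  plan:
    - [0,0,0,0,0,0]
    - [0,0,0,0,0,0]
    - [0,0,0,0,0,0]
    - [0,0,0,0,0,0]
    - [0,0,0,0,0,0]
  grip: 56

```text
time_s: 19.7
ee_pos: [0.6136, 0.0135, 0.0515]
tcp_rot: [-0.0, 0.001, 1.0, 0.0]
wrist_force: [-0.1, -0.4, 0.3]
grip_width: 0.0562
grip_force: 0.0
```

>>> step_arm:
  plan:
    - [0,0,-0.2,0,0,0]
    - [0,0,-0.5,0,0,0]
    - [0,0,-0.8,0,0,0]
    - [0,0,-0.8,0,0,0]
    - [0,0,-0.8,0,0,0]

```text
time_s: 20.2
ee_pos: [0.614, 0.0134, 0.1471]
tcp_rot: [0.001, 0.001, 1.0, -0.0]
wrist_force: [-0.1, -1.1, -0.4]
grip_width: 0.0558
grip_force: 0.0
```

>>> step_arm:
  plan:
    - [0.4,-0.24,0,0,0,0]
    - [0.7,-0.3,0,0,0,0]
    - [0.7,-0.3,0,0,0,0]
    - [0.7,-0.3,0,0,0,0]
    - [0.7,-0.3,0,0,0,0]

```text
time_s: 20.7
ee_pos: [0.5172, -0.0298, 0.1461]
tcp_rot: [0.001, 0.001, 1.0, -0.0]
wrist_force: [-0.6, -1.0, 1.1]
grip_width: 0.0561
grip_force: 0.0
```

>>> step_arm:
  plan:
    - [0.7,-0.3,0,0,0,0]
    - [0.7,-0.3,0,0,0,0]
    - [0.5,-0.3,0,0,0,0]
    - [0.32,-0.2,0,0,0,0]
    - [0,0,0,0,0,0]

```text
time_s: 21.2
ee_pos: [0.4505, -0.0628, 0.1455]
tcp_rot: [0.001, 0.002, 1.0, -0.0]
wrist_force: [-0.2, 0.6, 0.6]
grip_width: 0.0562
grip_force: 0.0
```

>>> step_arm:
  plan:
    - [0,0,0,0,0,0]
    - [0,0,0,0,0,0]
    - [0,0,0,0,0,0]
    - [0,0,0,0,0,0]
    - [0,0,0,0,0,0]

```text
time_s: 21.7
ee_pos: [0.4509, -0.0621, 0.1446]
tcp_rot: [-0.0, 0.001, 1.0, 0.0]
wrist_force: [-0.1, -0.2, 0.5]
grip_width: 0.056
grip_force: 0.0
```

```bash
python3 snap.py w7 wrist; python3 - <<'E'
import cv2
a=cv2.imread("pics/w7.png");cv2.imwrite("pics/c7.png",a[120:330])
E
```

```text
21.75 [ 0.4509 -0.0621  0.1445] [-2.0e-04  1.3e-03  1.0e+00  1.0e-04] [-0.14 -0.72  0.35] 0.05591746324322374
```

View pics/c7.png

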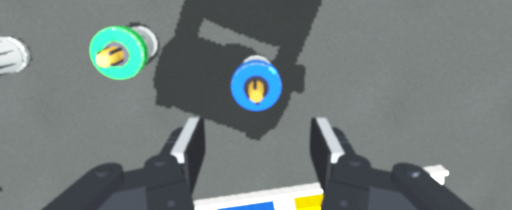

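The blue head sits at (256,206), the same spot yellow had when well aligned; the green head is at (118,172). I grasp blue.

>>> step_arm:
  plan:
    - [0,-0.01,0.5,0,0,0]
    - [0,0,0.8,0,0,0]
    - [0,0,0.8,0,0,0]
    - [0,0,0.8,0,0,0]
    - [0,0,0.44,0,0,0]

```text
time_s: 22.25
ee_pos: [0.4497, -0.0621, 0.0425]
tcp_rot: [-0.001, 0.001, 1.0, 0.001]
wrist_force: [0.1, 1.3, -1.0]
grip_width: 0.0559
grip_force: 0.0
```

>>> step_arm:
  plan:
    - [0,0,0,0,0,0]
    - [0,0,0,0,0,0]
    - [0,0,0,0,0,0]
    - [0,0,0,0,0,0]
    - [0,0,0,0,0,0]

```text
time_s: 22.75
ee_pos: [0.4514, -0.0627, 0.0452]
tcp_rot: [0.001, 0.001, 1.0, -0.0]
wrist_force: [-0.2, 0.2, -0.6]
grip_width: 0.056
grip_force: 0.0
```

>>> step_arm:
  plan:
    - [0,0,0,0,0,0]
    - [0,0,0,0,0,0]
    - [0,0,0,0,0,0]
    - [0,0,0,0,0,0]
    - [0,0,0,0,0,0]
  grip: 30

```text
time_s: 23.25
ee_pos: [0.4512, -0.0628, 0.045]
tcp_rot: [0.0, 0.001, 1.0, -0.0]
wrist_force: [-1.9, -0.1, 5.3]
grip_width: 0.0389
grip_force: 30.0
```

>>> step_arm:
  plan:
    - [0,0,-0.2,0,0,0]
    - [0,0,-0.6,0,0,0]
    - [0,0,-0.9,0,0,0]
    - [0,0,-0.9,0,0,0]
    - [0,0,-0.7,0,0,0]

```text
time_s: 23.75
ee_pos: [0.4503, -0.0623, 0.1441]
tcp_rot: [-0.0, 0.001, 1.0, 0.0]
wrist_force: [0.8, -0.0, -3.4]
grip_width: 0.0386
grip_force: 31.2
```

```bash
python3 - <<'E'
from h import *
W=cam("pics/w7.npz");T=cam("pics/top0.npz")
t=lambda u,v:((u+.5)/2.8+110-.5,(v+.5)/2.8+120-.5)
for uv,tt in(((256,206),(491,264)),((118,172),(611,292))): print(onz(W,uv,.051).round(4),tri([(T,t(*tt)),(W,uv)])[0])
W=cam("pics/w6.npz")
print(onz(W,(129,243),.03),onz(W,(133,242),.03))
E
```

```text
[ 0.4516 -0.0629  0.051 ] [ 0.45027206 -0.06282504  0.05480493]
[ 0.4235 -0.1696  0.051 ] [ 0.42386043 -0.17090793  0.04848789]
[ 0.62221846 -0.07149872  0.03      ] [ 0.62149884 -0.06874143  0.03      ]
```

>>> step_arm:
  plan:
    - [-0.4,0,0,0,0,0]
    - [-0.7,-0.05,0,0,0,0]
    - [-0.8,-0.05,0,0,0,0]
    - [-0.8,-0.05,0,0,0,0]
    - [-0.8,-0.05,0,0,0,0]

```text
time_s: 24.25
ee_pos: [0.5556, -0.0685, 0.1422]
tcp_rot: [-0.001, 0.001, 1.0, 0.0]
wrist_force: [-0.1, -0.5, -3.1]
grip_width: 0.039
grip_force: 31.3
```

>>> step_arm:
  plan:
    - [-0.8,-0.05,0,0,0,0]
    - [-0.7,-0.01,0,0,0,0]
    - [-0.5,0,0,0,0,0]
    - [-0.3,0,0,0,0,0]
    - [-0.1,0,0,0,0,0]

```text
time_s: 24.75
ee_pos: [0.6276, -0.0706, 0.1425]
tcp_rot: [-0.001, 0.001, 1.0, 0.0]
wrist_force: [0.2, 0.0, -3.8]
grip_width: 0.0384
grip_force: 31.3
```

>>> step_arm:
  plan:
    - [0,0,0.4,0,0,0]
    - [0,0,0.6,0,0,0]
    - [0,0,0.6,0,0,0]
    - [0,0,0.4,0,0,0]
    - [0,0,0,0,0,0]

```text
time_s: 25.25
ee_pos: [0.6253, -0.0703, 0.0804]
tcp_rot: [-0.003, 0.002, 1.0, 0.001]
wrist_force: [-0.0, 0.7, -3.4]
grip_width: 0.0387
grip_force: 31.1
```

```bash
python3 snap.py w8 wrist
```

```text
25.3 [ 0.6265 -0.0706  0.0821] [-1.4e-03  1.5e-03  1.0e+00  4.0e-04] [ 0.28 -0.42 -3.83] 0.03888052087950594
```

View pics/w8.png

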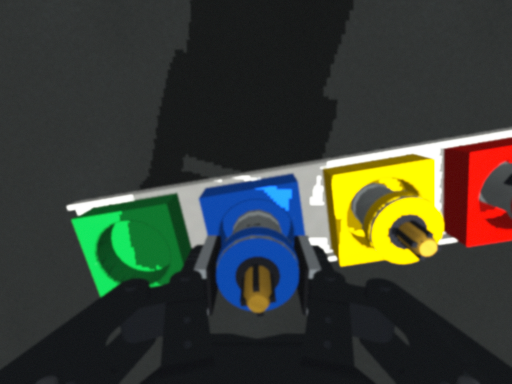

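Blue is centred over its cup just as yellow was, and yellow stands seated. I lower it.

>>> step_arm:
  plan:
    - [0,0,0.2,0,0,0]
    - [0,0,0.3,0,0,0]
    - [0,0,0.2,0,0,0]
    - [0,0,0.1,0,0,0]
    - [0,0,0,0,0,0]

```text
time_s: 25.8
ee_pos: [0.6273, -0.0707, 0.0587]
tcp_rot: [-0.001, 0.001, 1.0, 0.0]
wrist_force: [0.3, -0.9, -2.8]
grip_width: 0.0388
grip_force: 31.2
```

>>> step_arm:
  plan:
    - [0,0,0.05,0,0,0]
    - [0,0,0.05,0,0,0]
    - [0,0,0.04,0,0,0]
    - [0,0,0,0,0,0]
    - [0,0,0,0,0,0]

```text
time_s: 26.3
ee_pos: [0.6278, -0.0709, 0.0553]
tcp_rot: [0.0, 0.001, 1.0, -0.0]
wrist_force: [0.4, -0.2, -2.9]
grip_width: 0.0388
grip_force: 31.2
```

>>> step_arm:
  plan:
    - [0,0,0.03,0,0,0]
    - [0,0,0.02,0,0,0]
    - [0,0,0,0,0,0]
    - [0,0,0,0,0,0]
    - [0,0,0,0,0,0]

```text
time_s: 26.8
ee_pos: [0.6278, -0.0709, 0.0538]
tcp_rot: [0.0, 0.001, 1.0, 0.0]
wrist_force: [0.4, -0.1, -4.1]
grip_width: 0.039
grip_force: 31.2
```

>>> step_arm:
  plan:
    - [0,0,0.02,0,0,0]
    - [0,0,0,0,0,0]
    - [0,0,0,0,0,0]
    - [0,0,0,0,0,0]
    - [0,0,0,0,0,0]

```text
time_s: 27.3
ee_pos: [0.6278, -0.0709, 0.0531]
tcp_rot: [0.0, 0.001, 1.0, 0.0]
wrist_force: [0.6, 0.1, -4.1]
grip_width: 0.039
grip_force: 31.2
```

>>> step_arm:
  plan:
    - [0,0,0.02,0,0,0]
    - [0,0,0,0,0,0]
    - [0,0,0,0,0,0]
    - [0,0,0,0,0,0]
    - [0,0,0,0,0,0]

```text
time_s: 27.8
ee_pos: [0.6281, -0.0709, 0.0531]
tcp_rot: [0.0, 0.001, 1.0, -0.0]
wrist_force: [-3.1, 0.5, 2.2]
grip_width: 0.0389
grip_force: 31.7
```

>>> step_arm:
  plan:
    - [0,0,0,0,0,0]
    - [0,0,0,0,0,0]
    - [0,0,0,0,0,0]
    - [0,0,0,0,0,0]
    - [0,0,0,0,0,0]
  grip: 56

```text
time_s: 28.3
ee_pos: [0.6278, -0.0709, 0.0525]
tcp_rot: [0.0, 0.001, 1.0, -0.0]
wrist_force: [-0.4, -1.1, 0.2]
grip_width: 0.0561
grip_force: 0.0
```

>>> step_arm:
  plan:
    - [0,0,-0.2,0,0,0]
    - [0,0,-0.5,0,0,0]
    - [0,0,-0.8,0,0,0]
    - [0,0,-0.8,0,0,0]
    - [0,0,-0.8,0,0,0]

```text
time_s: 28.8
ee_pos: [0.6281, -0.071, 0.148]
tcp_rot: [0.001, 0.001, 1.0, -0.0]
wrist_force: [0.3, -0.3, -0.7]
grip_width: 0.0561
grip_force: 0.0
```

>>> step_arm:
  plan:
    - [0.5,-0.22,0,0,0,0]
    - [0.8,-0.4,0,0,0,0]
    - [0.8,-0.4,0,0,0,0]
    - [0.8,-0.4,0,0,0,0]
    - [0.8,-0.4,0,0,0,0]

```text
time_s: 29.3
ee_pos: [0.5161, -0.1257, 0.1471]
tcp_rot: [0.001, 0.001, 1.0, -0.0]
wrist_force: [-0.4, -0.9, 0.7]
grip_width: 0.0565
grip_force: 0.0
```

>>> step_arm:
  plan:
    - [0.8,-0.4,0,0,0,0]
    - [0.8,-0.4,0,0,0,0]
    - [0.7,-0.35,0,0,0,0]
    - [0.5,-0.2,0,0,0,0]
    - [0.31,-0.15,0,0,0,0]

```text
time_s: 29.8
ee_pos: [0.4226, -0.1704, 0.1467]
tcp_rot: [0.001, 0.002, 1.0, -0.001]
wrist_force: [0.4, -1.0, 0.7]
grip_width: 0.056
grip_force: 0.0
```

>>> step_arm:
  plan:
    - [0,0,0,0,0,0]
    - [0,0,0,0,0,0]
    - [0,0,0,0,0,0]
    - [0,0,0,0,0,0]
    - [0,0,0,0,0,0]

```text
time_s: 30.3
ee_pos: [0.4235, -0.1697, 0.1455]
tcp_rot: [-0.0, 0.001, 1.0, 0.0]
wrist_force: [0.6, -0.3, 0.5]
grip_width: 0.0556
grip_force: 0.0
```

```bash
python3 snap.py w9 wrist; python3 - <<'E'
import cv2,numpy as np
f=cv2.imread("pics/w9.png");h=cv2.cvtColor(f,cv2.COLOR_BGR2HSV)
m=cv2.inRange(h,(40,80,60),(95,255,255));n,l,s,c=cv2.connectedComponentsWithStats(m);print(s[1:][s[1:,4]>50])
E
```

```text
30.35 [ 0.4234 -0.1696  0.1455] [-1.0e-04  1.2e-03  1.0e+00  1.0e-04] [-0.17  1.06 -0.69] 0.05587450921439604
[[ 229  179   53   52 1685]
 [ 365  354   14   30  244]]
```

Green head centred at (255,205), aligned as the others were. I grasp it.

>>> step_arm:
  plan:
    - [0,-0.02,0.5,0,0,0]
    - [0,0,0.8,0,0,0]
    - [0,0,0.8,0,0,0]
    - [0,0,0.8,0,0,0]
    - [0,0,0.48,0,0,0]

```text
time_s: 30.85
ee_pos: [0.4224, -0.1697, 0.0423]
tcp_rot: [-0.001, 0.001, 1.0, 0.001]
wrist_force: [-0.8, -0.3, -0.9]
grip_width: 0.0559
grip_force: 0.0
```

>>> step_arm:
  plan:
    - [0,0,0,0,0,0]
    - [0,0,0,0,0,0]
    - [0,0,0,0,0,0]
    - [0,0,0,0,0,0]
    - [0,0,0,0,0,0]

```text
time_s: 31.35
ee_pos: [0.4237, -0.1708, 0.0449]
tcp_rot: [0.001, 0.001, 1.0, -0.0]
wrist_force: [-0.5, 0.2, 0.3]
grip_width: 0.0559
grip_force: 0.0
```

>>> step_arm:
  plan:
    - [0,0,0,0,0,0]
    - [0,0,0,0,0,0]
    - [0,0,0,0,0,0]
    - [0,0,0,0,0,0]
    - [0,0,0,0,0,0]
  grip: 30

```text
time_s: 31.85
ee_pos: [0.4236, -0.1708, 0.0447]
tcp_rot: [0.0, 0.001, 1.0, -0.0]
wrist_force: [-0.5, 0.1, 5.2]
grip_width: 0.0389
grip_force: 30.0
```

>>> step_arm:
  plan:
    - [0,0,-0.2,0,0,0]
    - [0,0,-0.6,0,0,0]
    - [0,0,-0.9,0,0,0]
    - [0,0,-0.9,0,0,0]
    - [0,0,-0.7,0,0,0]

```text
time_s: 32.35
ee_pos: [0.4227, -0.1701, 0.1438]
tcp_rot: [-0.0, 0.001, 1.0, 0.0]
wrist_force: [0.0, 0.3, -4.1]
grip_width: 0.0391
grip_force: 31.3
```

>>> step_arm:
  plan:
    - [-0.4,0.05,0,0,0,0]
    - [-0.8,0.05,0,0,0,0]
    - [-0.9,0.05,0,0,0,0]
    - [-0.9,0.1,0,0,0,0]
    - [-0.9,0.1,0,0,0,0]

```text
time_s: 32.85
ee_pos: [0.5406, -0.1592, 0.1405]
tcp_rot: [-0.002, 0.001, 1.0, 0.001]
wrist_force: [-1.0, -1.4, -3.7]
grip_width: 0.0388
grip_force: 31.3
```

>>> step_arm:
  plan:
    - [-0.9,0.1,0,0,0,0]
    - [-0.9,0.1,0,0,0,0]
    - [-0.8,0,0,0,0,0]
    - [-0.5,0,0,0,0,0]
    - [-0.3,0,0,0,0,0]

```text
time_s: 33.35
ee_pos: [0.6426, -0.1536, 0.1402]
tcp_rot: [-0.002, 0.001, 1.0, 0.001]
wrist_force: [-0.2, 0.7, -3.8]
grip_width: 0.0385
grip_force: 31.3
```

>>> step_arm:
  plan:
    - [0,0,0.4,0,0,0]
    - [0,0,0.6,0,0,0]
    - [0,0,0.6,0,0,0]
    - [0,0,0.4,0,0,0]
    - [0,0,0,0,0,0]

```text
time_s: 33.85
ee_pos: [0.6397, -0.1538, 0.0793]
tcp_rot: [-0.003, 0.002, 1.0, 0.001]
wrist_force: [-0.8, -0.4, -2.8]
grip_width: 0.0389
grip_force: 31.2
```

```bash
python3 snap.py w10 wrist
```

```text
33.9 [ 0.6409 -0.1543  0.0812] [-1.6e-03  1.6e-03  1.0e+00  7.0e-04] [-0.78 -0.09 -4.32] 0.03883252452275499
```

View pics/w10.png

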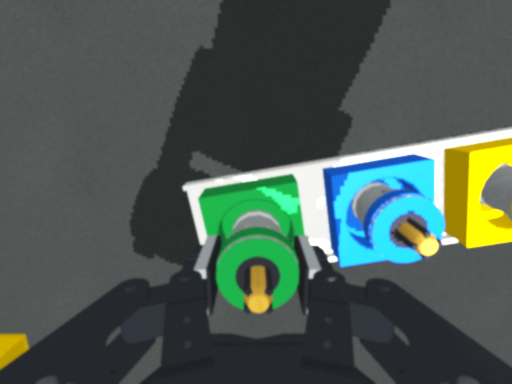

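Green is centred over its cup and blue is seated. I lower green.

>>> step_arm:
  plan:
    - [0,0,0.2,0,0,0]
    - [0,0,0.3,0,0,0]
    - [0,0,0.2,0,0,0]
    - [0,0,0.1,0,0,0]
    - [0,0,0,0,0,0]

```text
time_s: 34.4
ee_pos: [0.6418, -0.1544, 0.0584]
tcp_rot: [-0.001, 0.001, 1.0, 0.0]
wrist_force: [-1.1, -0.0, -3.6]
grip_width: 0.0385
grip_force: 31.2
```

>>> step_arm:
  plan:
    - [0,0,0.05,0,0,0]
    - [0,0,0.05,0,0,0]
    - [0,0,0.03,0,0,0]
    - [0,0,0,0,0,0]
    - [0,0,0,0,0,0]

```text
time_s: 34.9
ee_pos: [0.6423, -0.1546, 0.0553]
tcp_rot: [0.0, 0.001, 1.0, -0.0]
wrist_force: [0.7, 0.6, -3.2]
grip_width: 0.0391
grip_force: 31.2
```

>>> step_arm:
  plan:
    - [0,0,0.02,0,0,0]
    - [0,0,0.02,0,0,0]
    - [0,0,0,0,0,0]
    - [0,0,0,0,0,0]
    - [0,0,0,0,0,0]

```text
time_s: 35.4
ee_pos: [0.6422, -0.1546, 0.0541]
tcp_rot: [0.0, 0.001, 1.0, -0.0]
wrist_force: [0.3, 0.9, -4.2]
grip_width: 0.0387
grip_force: 31.2
```

>>> step_arm:
  plan:
    - [0,0,0.02,0,0,0]
    - [0,0,0.01,0,0,0]
    - [0,0,0,0,0,0]
    - [0,0,0,0,0,0]
    - [0,0,0,0,0,0]

```text
time_s: 35.9
ee_pos: [0.6422, -0.1546, 0.0531]
tcp_rot: [-0.0, 0.001, 1.0, -0.0]
wrist_force: [0.8, 0.3, -3.9]
grip_width: 0.039
grip_force: 31.2
```

>>> step_arm:
  plan:
    - [0,0,0.02,0,0,0]
    - [0,0,0,0,0,0]
    - [0,0,0,0,0,0]
    - [0,0,0,0,0,0]
    - [0,0,0,0,0,0]

```text
time_s: 36.4
ee_pos: [0.6424, -0.1547, 0.0529]
tcp_rot: [0.0, 0.001, 1.0, -0.0]
wrist_force: [-0.1, 0.8, -0.6]
grip_width: 0.0388
grip_force: 31.4
```

Touching. A hair more, then release, rise and back away for a last look.

>>> step_arm:
  plan:
    - [0,0,0.01,0,0,0]
    - [0,0,0,0,0,0]
    - [0,0,0,0,0,0]
    - [0,0,0,0,0,0]
    - [0,0,0,0,0,0]

```text
time_s: 36.9
ee_pos: [0.6425, -0.1547, 0.0528]
tcp_rot: [0.0, 0.001, 1.0, -0.0]
wrist_force: [-1.3, 0.1, 2.8]
grip_width: 0.0391
grip_force: 31.8
```

>>> step_arm:
  plan:
    - [0,0,0,0,0,0]
    - [0,0,0,0,0,0]
    - [0,0,0,0,0,0]
    - [0,0,0,0,0,0]
    - [0,0,0,0,0,0]
  grip: 56

```text
time_s: 37.4
ee_pos: [0.6422, -0.1546, 0.0521]
tcp_rot: [-0.0, 0.001, 1.0, 0.0]
wrist_force: [0.8, -0.8, -0.1]
grip_width: 0.0558
grip_force: 0.0
```

>>> step_arm:
  plan:
    - [0,0,-0.2,0,0,0]
    - [0,0,-0.5,0,0,0]
    - [0,0,-0.8,0,0,0]
    - [0,0,-0.8,0,0,0]
    - [0,0,-0.8,0,0,0]

```text
time_s: 37.9
ee_pos: [0.6426, -0.1547, 0.1478]
tcp_rot: [0.001, 0.001, 1.0, -0.0]
wrist_force: [0.2, 0.5, 0.6]
grip_width: 0.0564
grip_force: 0.0
```

>>> step_arm:
  plan:
    - [0.7,0,-0.6,0,0,0]
    - [0.7,0,-0.6,0,0,0]
    - [0.7,0,-0.6,0,0,0]
    - [0.7,0,-0.6,0,0,0]
    - [0,0,0,0,0,0]

```text
time_s: 38.4
ee_pos: [0.5584, -0.155, 0.2217]
tcp_rot: [0.003, 0.002, 1.0, -0.002]
wrist_force: [0.8, 0.5, 0.8]
grip_width: 0.056
grip_force: 0.0
```

```bash
python3 snap.py s11 side; python3 snap.py w11 wrist; python3 - <<'E'
import cv2,numpy as np
a=cv2.imread("pics/s11.png")[120:310,130:400];a=cv2.resize(a,(540,380),interpolation=cv2.INTER_CUBIC)
b=cv2.resize(cv2.imread("pics/w11.png"),(260,195))
b=np.vstack([b,np.zeros((185,260,3),np.uint8)]);cv2.imwrite("pics/c11.png",np.hstack([a,b]))
E
```

```text
38.45 [ 0.5588 -0.1548  0.22  ] [ 0.0023  0.0017  1.     -0.0011] [ 0.15 -1.    0.05] 0.055663319417778204
38.5 [ 0.5587 -0.1546  0.2186] [ 1.2e-03  1.6e-03  1.0e+00 -5.0e-04] [ 0.18  0.03 -0.71] 0.0564131791158723
```

View pics/c11.png

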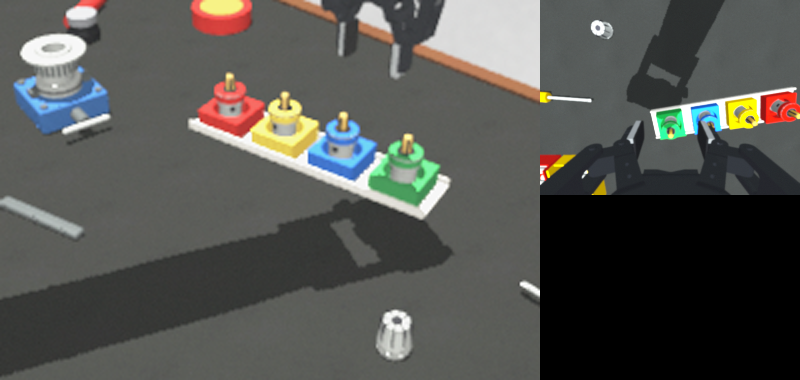

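All four adapters stand upright in their own cups (side crop 230,95 to 407,160). The chuck is empty, the sleeve is up, the collet is standing where it was and the gripper is clear.

```bash
python3 -c "
from cell import *
print(finish_job())"
```

```text
the job is handed in; nothing more can be done
None
```

All four adapters stand upright on the floors of their matching cups, the chuck is empty with its sleeve back up, and the collet was not touched; I handed the job in at about 38.5 s of the 109 s allowed.

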